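# Clamp a plaster relief tile in the carving jig

### The job

Push the plaster tile along the jig board until it presses the sprung rubber buffer in by a few millimetres, without bottoming the buffer, so that the tile lies square and stays loaded against it. Then tip the spring-hinged hold-down flap over, gently, past its snap point so that it springs down onto the tile and clamps it, and let go of everything. Leave the jar, the mug and the brush alone.

Things in the scene. Friction and masses are not known exactly. Their poses are not given: they have to be found in the camera images.
- jig: Fixed carving jig: plywood board 300 x 170 x 18 mm on the bench. Origin: centre of its underside; x along the 300 mm side = the way the tile is to be pushed (to buffer and flap), z up. 'Jig x, y, z' below are mm in this frame. Two steel uprights 22 x 14 mm at x 95, y +-62, up to z 66, carry the flap. Leave the tile within 30 mm of y = 0 and 0.1 rad of square; nothing guides it.
- deck (a point): Centre of the board's top, where the tile slides: jig 0, 0, 18. Axes as the jig's. Tile on board friction is 1 to 5 N. When the pusher leaves, the buffer spring may push the tile back a little until friction holds it; the rest of the spring load must stay on the tile.
- backstop: Aluminium buffer block 28 x 60 x 30 mm (x, y, z), fixed on the board; origin: centre of its underside, jig 110, 0, 18; axes as the jig's. It carries the buffer (see block_face). The tile must press the buffer with at least 3 N for 0.2 s before the flap is tipped, and never with more than 14 N (plaster chips).
- block_face (a point): Middle of the block's front face, jig 96, 0, 29. Before it, towards -x, stands a black rubber buffer pad, 50 mm wide, jig z 21.5 to 36.5, on a screw-set rod. Its setting is NOT measured and varies: the pad's free face is anywhere from jig x 39 to 65. Pushed to +x it gives way against a spring of 1.5 N per mm (no preload) and bottoms after 9 mm.
- tile: White plaster tile 120 (x) x 90 (y) x 20 (z) mm, 0.32 to 0.52 kg, loose on the board. Origin: centre of its underside; long side x along jig x within 0.25 rad at the start, 25 to 95 mm short of the pad. A round relief 40 mm across, 8 mm high is on top at tile x -33; the rest is flat. Push its near short edge (tile x -60) at the middle or at two points even about it.
- flap (a joint): Hold-down flap's angle, rad. 0 = open stop, leaning back 0.33 rad beyond upright to jig +x: it starts there. 0.33 = upright; 1.9 = level towards jig -x, its foot on the tile. With no tile it goes on to 2.1. A damped over-centre spring (0.3 to 0.4 N m away from the snap point, none at it, near 0.8 rad) drives it to the nearer end; past it, it springs down by itself and clamps with about 6 N.
- flap_lip (a point): Middle of the flap's free edge, 95 mm from the hinge axis; while open, 31 mm beyond the hinge to jig +x and 142 mm above the bench. The flap is a steel plate 64 mm wide, 4 mm thick. To leave the open stop, push its back towards jig -x: about 5 N at 65 mm from the hinge, 16 N at 20 mm; nothing at the snap point. The robot must never press it with more than 15 N.
- flap_hinge (a point): Point on the flap's hinge axis, midway between the uprights: jig 95, 0, 52; the axis runs along jig y. Under the flap, 68 mm from the axis, is a rubber foot bar 60 mm wide and 12 mm long, which lands on the flat of the tile.
- jar: Bystander: amber glass jar with white cap, 66 mm wide, 95 mm high; origin at its underside. Not to be moved more than 15 mm.
- pot: Bystander: white ceramic mug, 84 mm wide, 60 mm high, with a handle; origin at its underside. Not to be moved more than 15 mm.
- brush: Bystander: brush lying on the bench; origin at its underside. Not to be moved more than 15 mm.
Things that resemble listed ones, but are neither listed nor needed, are in the scene too. What is meant by the tile is not purple or yellow, and is the larger of those in its own colour.

How it is judged:
By the outcome, as a careful person would: the job done as asked, in the order asked, and still so for the second after the job is handed in, with the robot touching nothing.
It also fails if it takes over 72 s, if anything falls off the work surface, if the arm or the gripper's body presses on something with over 40 N, if the wrist force passes 120 N, or if a joint passes its speed limit or range.

### The arm

A 6-joint arm with a two-finger parallel gripper is mounted at the origin on the work surface. World frame = base frame: x ahead of the robot, y to its left, z up, the work surface at z = 0. Lengths are in mm, angles in rad, forces in N, time in s.
With the tool pointing down it reaches from about 400 to 825 mm from the base axis. Payload 7 kg.
Tool frame: the origin (TCP) lies on the centre line of the jaws, within the pads' length; the fingertips stand ahead of it and the grasp point (between the pads) lies 8 mm behind it (manip.nose_length is the z of the fingertips in the tool frame, in mm); z points along the fingers, y is the line along which they close (so a half turn about z gives the same grasp; the last joint's range is limited). The gripper opens to 85 mm and grips with 20 to 120 N. Pads are 22 mm wide; open, the fingers measure 114 mm over their backs; the gripper's body (76 mm by 85 mm) begins 54 mm behind the grasp point. The pads swing forward as they close: fully open they stand 13 mm farther back than shut.
Start: joints at [1.42, 0.359, 0.012, 0, -1.224, -0.288], TCP at [286.781, 611.025, 242.302] pointing down, gripper open.
Joint ranges: [-3.07, 3.07], [-1.43, 2.12], [-1.02, 1.25], [-3.03, 1.67], [-3.05, -0], [-3.03, 3.03]. Speed limits (rad/s): [2.39, 2.39, 3.01, 3.14, 3.14, 3.14].

### API

Orientations are given as a rotation vector (axis times angle).
In Python, from plant import manip gives the robot as it stands. The module is installed in compiled form; this text tells all that it offers.
- The arm moves only by the shell command python3 -m creep 'ROWS' [FORCE]. ROWS is a JSON object of lists of equal length, an entry for each row: "xyz": the shift along the tool's x, y, z in units of 0.4 m (1.0 is 0.4 m), a list of three; "roll": the turn about the tool's z in units of 90 degrees (1.0 is 90 degrees); "grip": the closure, from -1 (fully open) to 1 (shut), so that 0 is half open. In form: {"xyz": [[x, y, z], ...], "roll": [roll, ...], "grip": [grip, ...]}. A call has 1 to 10 rows; each row shifts and turns the commanded pose from where the row before left it, along the tool's axes as they then stand; what a row does not reach is not made up. A row lasts 1/12 s, in which the tool goes at most 41.7 mm and 7.16 degrees, less where a joint would pass 70% of its speed; a pose out of reach is approached as far as the arm can. A call with a number of a shift or a turn outside -1 to 1 is refused whole. A call with a gripper value outside its range is refused whole. The fingers move at their own pace and stop on an object; FORCE is the grip in N (left out, the last holds). Time passes only in rows, so rows that do not move let the fingers close. It gives the time, the measured TCP pose, the force, the opening and the grip force at its end, in the units of the state.
- manip.sense(): the state, without advancing time (a new reading comes with each control period).
- manip.read_camera(name): name is "scene" or "top" or "wrist"; returns (picture, depth): 480x640x3 uint8, red, green, blue; 480x640 float32, mm along the optical axis (not along the pixel's ray), 0 where there is no reading.
- manip.camera_model(name): a dict with "fx", "fy", "cx", "cy" (pixels), "R" (3x3) and "t" (3): a world point X has camera coordinates R X + t; the wrist camera has in their place "mount" (4x4, takes a point from camera to tool coordinates, whose origin is the TCP and whose axes are the flange's). Camera axes: x right, y down, z forward; pixel columns grow to the right and rows downward; lengths in mm; the calibration is good to about 2 mm. A picture is of the moment at which its call begins: read the wrist's pose just before it. camera_model takes no time and is no camera call.
- manip.hand_in(): hands the job in; it is judged then, once.
The state is a dict: "t": time; "joints": joint angles; "qvel": joint speeds; "joint_torque": joint torques, N m; "tcp_pos": TCP position; "tcp_rot": TCP orientation; "wrist_force": force on the tool from outside, world axes, zero at the start; "moment": the same for the moment, N m; "width": finger opening in mm; "grip_force": force on a finger pad.
Only numpy, scipy, OpenCV 4.12 (cv2) and the standard library are available. Lean on these libraries where they do the work, as an engineer would, in place of code of your own. Each camera call takes 0.05 s, during which the arm holds its last target. There are 200 camera calls.

## Working session

There is one attempt and no reset: what is moved stays moved. The work goes in short steps, Python scripts to look and compute and a shell command to move; the robot and the scene stay as the last step left them, time stands still between calls to the robot, and variables do not carry over. Pictures are saved under pics/ and viewed, at most 10 in all, crops included, and the job is handed in when it is done.

```bash
mkdir -p pics; python3 - <<'E'
from plant import manip
import cv2,numpy as np
s=manip.sense();print(s, manip.nose_length)
for n in("scene","top"):
    p,d=manip.read_camera(n);cv2.imwrite(f"pics/{n}0.png",p[:,:,::-1]);np.savez(f"{n}0.npz",p=p,d=d)
    print(n,manip.camera_model(n))
print(manip.camera_model("wrist"))
E
```

```text
{'t': 0.0, 'joints': array([ 1.42009762e+00,  3.59404422e-01,  1.10628323e-02, -3.31379956e-04,
       -1.22408975e+00, -2.88106429e-01]), 'qvel': array([ 1.32200508e-03, -1.12925355e-03,  5.07012369e-04, -1.71741439e-03,
        1.50883695e-05, -9.60569836e-04]), 'joint_torque': array([ 5.96493664e-04, -5.83323741e+01,  2.93421596e+01,  6.93676963e+00,
       -5.78899286e-03, -2.98797966e-05]), 'tcp_pos': array([286.60821924, 610.62737956, 241.35743072]), 'tcp_rot': array([ 3.06462979e+00, -6.83570063e-01, -3.11782325e-04]), 'wrist_force': array([ 0.11133975, -0.41714555,  1.01164467]), 'moment': array([0.03392707, 0.01411891, 0.00168909]), 'grip_force': 0.0, 'width': 85.4078600096186} 11.0
scene {'fx': 480.6975219529926, 'fy': 480.6975219529926, 'cx': 321.9620614091248, 'cy': 235.2380543587355, 'R': array([[-0.34848658,  0.93713356, -0.01837894],
       [ 0.54200292,  0.18547664, -0.81965313],
       [-0.76471559, -0.29559956, -0.57256525]]), 't': array([ 265.20955151, -167.687004  , 1596.66146396])}
top {'fx': 507.25212639894386, 'fy': 507.25212639894386, 'cx': 326.1823993599468, 'cy': 244.82960566051813, 'R': array([[ 0.01548966, -0.9998539 ,  0.00722881],
       [-0.98351982, -0.0165383 , -0.18004236],
       [ 0.18013561, -0.00432089, -0.9836323 ]]), 't': array([ -88.47258986,  525.30892862, 1142.3007717 ])}
{'fx': 430.12293938163066, 'fy': 430.12293938163066, 'cx': 322.01012974377977, 'cy': 244.53168770127155, 'mount': array([[ 5.13245837e-04, -9.47422170e-01, -3.19985889e-01,
         8.13353108e+01],
       [ 9.99999324e-01,  1.52544479e-04,  1.15230540e-03,
        -4.82038011e-01],
       [-1.04290761e-03, -3.19986264e-01,  9.47421608e-01,
        -1.31772865e+02],
       [ 0.00000000e+00,  0.00000000e+00,  0.00000000e+00,
         1.00000000e+00]])}
```

View pics/scene0.png

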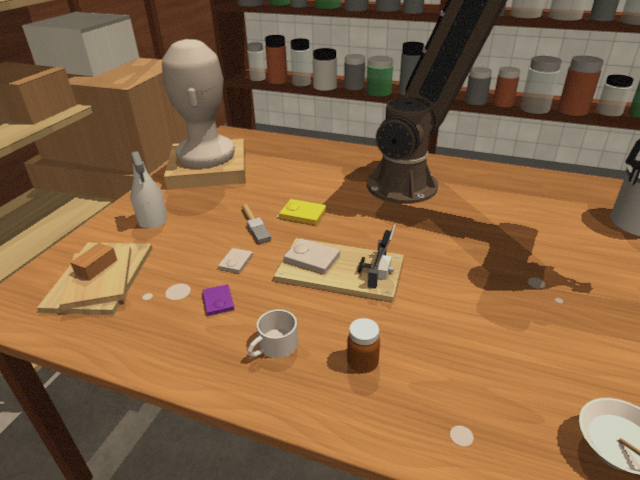

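View pics/top0.png

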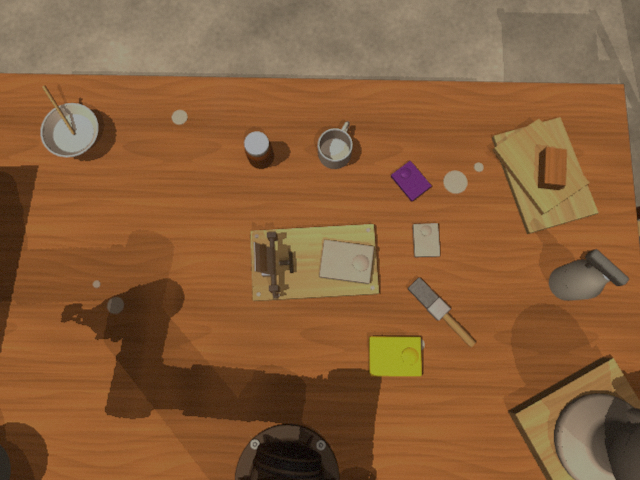

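The top view shows four tile-like things:
- White tile on the board at (347,262), the larger white one.
- Small white tile at (427,240).
- Purple tile at (411,181).
- Yellow tile at (396,357).

The one on the board is the target. The flap and block are at about (272,262), the pad at about (290,262), the jar at (258,150), the mug at (335,148) and the brush at (440,312). Jig +x points left in the image, which is roughly world +y.

```bash
cat > h.py <<'E'
import numpy as np,cv2
from plant import manip
def ray(uv,z,m):
    uv=np.atleast_2d(uv).astype(float);d=np.c_[(uv[:,0]-m['cx'])/m['fx'],(uv[:,1]-m['cy'])/m['fy'],np.ones(len(uv))]@m['R']
    c=-m['R'].T@m['t'];return c+d*((z-c[2])/d[:,2])[:,None]
def wcam(s):
    m=dict(manip.camera_model("wrist"));R=cv2.Rodrigues(s['tcp_rot'])[0];M=m['mount']
    Rc=R@M[:3,:3];c=R@M[:3,3]+s['tcp_pos'];m['R']=Rc.T;m['t']=-Rc.T@c;return m
def big(mask):
    c,_=cv2.findContours(mask.astype(np.uint8),cv2.RETR_EXTERNAL,cv2.CHAIN_APPROX_NONE);return max(c,key=cv2.contourArea)
E
python3 - <<'E'
from h import *
d=np.load("top0.npz");p=d['p'];m=manip.camera_model("top")
hsv=cv2.cvtColor(p,cv2.COLOR_RGB2HSV)
for uv in((347,262),(305,240),(330,285),(290,262),(315,215),(272,262)):print(uv,hsv[uv[1],uv[0]],d['d'][uv[1],uv[0]])
H,S,V=[hsv[...,i].astype(int) for i in range(3)]
roi=np.zeros(H.shape,bool);roi[215:310,240:390]=1
# height map from depth
u,v=np.meshgrid(np.arange(640),np.arange(480));D=d['d']
P=np.stack([(u-m['cx'])/m['fx']*D,(v-m['cy'])/m['fy']*D,D],-1)-m['t'];P=P@m['R'];Z=P[...,2]
for r in range(225,300,12):print(r,Z[r,245:385:7].round().astype(int))
tm=roi&(S<75)&(V>110)&(u>310)
c=big(cv2.morphologyEx(tm.astype(np.uint8),cv2.MORPH_OPEN,np.ones((3,3))));r=cv2.minAreaRect(c);b=cv2.boxPoints(r)
w=ray(b,38,m);print('tile',b.round(),w.round(1),w.mean(0).round(1),[np.linalg.norm(w[i]-w[i-1]).round(1) for i in range(4)])
bm=roi&(H>16)&(S>60)&(Z>8)
c=big(cv2.morphologyEx((roi&(Z>9)).astype(np.uint8),cv2.MORPH_OPEN,np.ones((3,3))));b=cv2.boxPoints(cv2.minAreaRect(c));w=ray(b,18,m)
print('board',b.round(),w.round(1),w.mean(0).round(1),[np.linalg.norm(w[i]-w[i-1]).round(1) for i in range(4)])
cv2.imwrite("pics/crop1.png",cv2.resize(p[210:310,240:390,::-1],None,fx=5,fy=5,interpolation=cv2.INTER_CUBIC))
E
```

```text
(347, 262) [ 21  59 160] 1193.4554
(305, 240) [ 26 108 161] 1223.6364
(330, 285) [ 20 120 162] 1201.2177
(290, 262) [ 14 128  50] 1194.4019
(315, 215) [ 13 176 159] 1248.0552
(272, 262) [ 14 114  76] 1170.9636
225 [-1  1 -1  0  0  6 -1  2  2 -2  1  3  0 -2 20 15 22 19 22  5]
237 [ 2 17 19 18 61 19 20 19 17 20 21 21 20 18 12 16 16 18 16  1]
249 [  3  20 127 121  56  19  18  23  20  20  19  22  38  38  40  38  37  37
  39   5]
261 [  4  17 127 119  56  35  32  17  18  21  19  41  40  41  38  39  47  43
  41   3]
273 [ 6 18 20 94 59 18 17 20 17 15 21 39 37 40 39 41 40 37 19  2]
285 [ 1 22 19 21 64 17 19 21 21 19 23 20 19 18 17 19 17 17 15 16]
297 [ 2 -1 15 18 20 20 20 18 16 14  7  1  2  3 -1  1  0  4  0  1]
tile [[319. 276.]
 [324. 239.]
 [374. 246.]
 [369. 283.]] [[ 453.   -64.6   38. ]
 [ 541.5  -74.7   38. ]
 [ 527.5 -192.8   38. ]
 [ 439.3 -181.1   38. ]] [ 490.3 -128.3   38. ] [np.float64(117.3), np.float64(89.1), np.float64(118.9), np.float64(89.0)]
board [[249. 230.]
 [375. 223.]
 [379. 294.]
 [253. 301.]] [[ 565.4  107.8   18. ]
 [ 588.  -197.4   18. ]
 [ 417.  -206.3   18. ]
 [ 395.7   91.2   18. ]] [491.5 -51.2  18. ] [np.float64(170.5), np.float64(306.0), np.float64(171.2), np.float64(298.4)]
```

View pics/crop1.png

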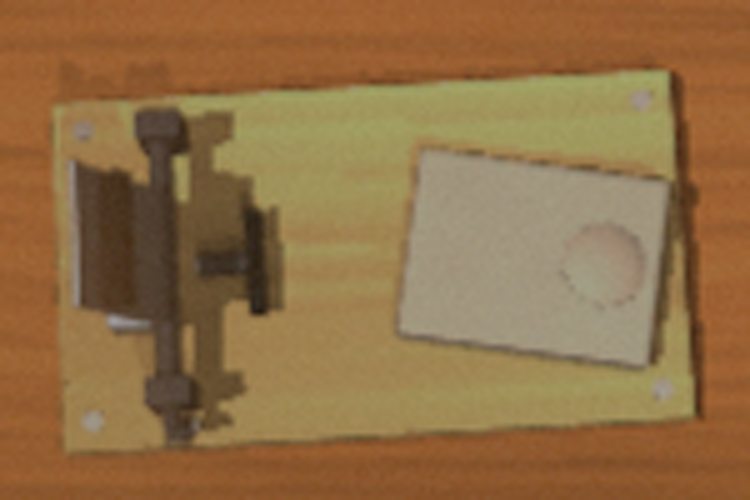

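The crop confirms the target. It is a white tile with its relief on the far-right side (606,263), turned about 0.2 rad from the board. The pad's dark face is at crop x of about 268, y 205–315. The flap is at left, leaning back.

```bash
cat >> h.py <<'E'
top=manip.camera_model("top")
_b=np.array([(53,103),(670,70),(693,417),(65,452)])/5+[240,210]-0.4
W=ray(_b,18,top)[:,:2]
J0=W.mean(0); ex=(W[0]+W[3]-W[1]-W[2]);ex/=np.linalg.norm(ex); ey=np.array([-ex[1],ex[0]])
def jig(w):w=np.atleast_2d(w)[:,:2]-J0;return np.c_[w@ex,w@ey]
def world(j):j=np.atleast_2d(j);return J0+j[:,:1]*ex+j[:,1:2]*ey
E
python3 - <<'E'
from h import *
print(J0,ex,np.arctan2(ex[1],ex[0]),W,jig(W).round(1))
q=lambda x,y:np.array([[x,y]])/5+[240,210]-.4
for n,c,z in(("padtop",q(268,207),36.5),("padbot",q(267,314),36.5),("t",q(420,150),38),("t",q(668,180),38),("t",q(652,366),38),("t",q(399,332),38),("relief",q(603,262),46),("bar1",q(160,112),66),("bar2",q(170,405),66),("lip",q(72,165),142),("lip",q(80,305),142)):
  w=ray(c,z,top);print(n,w.round(1),jig(w).round(1))
s=manip.sense();R=cv2.Rodrigues(s['tcp_rot'])[0];print(R.round(3))
E
```

```text
[491.71391557 -51.01765808] [-0.07164899  0.99742991] 1.6425067650830818 [[ 565.0155523   104.05863359]
 [ 586.47117994 -194.36714877]
 [ 418.31764716 -205.03586463]
 [ 397.05128287   91.27374748]] [[ 149.4  -84.2]
 [-149.8  -84.2]
 [-148.4   84.2]
 [ 148.7   84.2]]
padtop [[512.6  -2.3  36.5]] [[ 47.1 -24.4]]
padbot [[461.7  -3.2  36.5]] [[49.8 26.5]]
t [[541.  -73.7  38. ]] [[-26.2 -47.5]]
t [[ 528.5 -191.4   38. ]] [[-142.6  -26.7]]
t [[ 440.1 -183.8   38. ]] [[-128.7   61. ]]
t [[454.1 -65.3  38. ]] [[-11.6  38.6]]
relief [[ 487.6 -160.1   46. ]] [[-108.5   11.9]]
bar1 [[551.5  47.2  66. ]] [[ 93.6 -66.7]]
bar2 [[415.7  37.9  66. ]] [[94.1 69.5]]
lip [[511.7  76.2 142. ]] [[125.5 -29.1]]
lip [[451.   70.3 142. ]] [[123.9  32. ]]
[[ 0.905 -0.425 -0.   ]
 [-0.425 -0.905 -0.001]
 [ 0.     0.001 -1.   ]]
```

```bash
python3 -m creep '{"xyz":[[0,0,0],[0,0,0],[0,0,0],[0,0,0],[0,0,0],[0,0,0],[0,0,0],[0,0,0],[0,0,0]],"roll":[0.075,0.075,0.075,0.075,0.075,0.075,0.075,0.075,0.075],"grip":[0,0,0,0,0,0,0,0,0]}' 20
for i in 1; do :; done
python3 -m creep '{"xyz":[[0.09,-0.0155,0],[0.09,-0.0155,0],[0.09,-0.0155,0],[0.09,-0.0155,0],[0.09,-0.0155,0],[0.09,-0.0155,0],[0.09,-0.0155,0],[0.09,-0.0155,0],[0.09,-0.0155,0],[0.09,-0.0155,0]],"roll":[0,0,0,0,0,0,0,0,0,0],"grip":[0,0,0,0,0,0,0,0,0,0]}'
python3 -m creep '{"xyz":[[0.09,-0.0155,0],[0.09,-0.0155,0],[0.09,-0.0155,0],[0.09,-0.0155,0],[0.09,-0.0155,0],[0.09,-0.0155,0],[0.09,-0.0155,0],[0.09,-0.0155,0],[0.09,-0.0155,0],[0.09,-0.0155,0]],"roll":[0,0,0,0,0,0,0,0,0,0],"grip":[0,0,0,0,0,0,0,0,0,0]}'
python3 - <<'E'
from h import *
s=manip.sense();print(jig(s['tcp_pos']),s['tcp_pos'],s['joints'],s['width'],s['t'],cv2.Rodrigues(s['tcp_rot'])[0].round(3))
E
```

```text
t: 0.85
tcp_pos: [286.7, 610.8, 241.7]
tcp_rot: [2.293, -2.146, 0.001]
wrist_force: [0.2, -0.1, 0.7]
width: 42.5
grip_force: 0.0
t: 1.68
tcp_pos: [374.2, 254.5, 242.2]
tcp_rot: [2.3, -2.14, -0.0]
wrist_force: [1.1, 1.1, -0.2]
width: 42.6
grip_force: 0.0
t: 2.52
tcp_pos: [461.9, -100.1, 242.3]
tcp_rot: [-2.3, 2.14, 0.0]
wrist_force: [-0.1, 1.0, -0.7]
width: 42.5
grip_force: 0.0
[[-46.84145472  33.27697914]] [ 461.87860441 -100.12298803  242.29796376] [ 2.04295112e-01  1.93124925e-02 -4.16389500e-01 -1.66269723e-04
 -1.13490411e+00 -1.32426235e-01] 42.542345600443035 2.5167 [[ 0.072 -0.997  0.   ]
 [-0.997 -0.072  0.   ]
 [-0.    -0.    -1.   ]]
```

```bash
python3 -m creep '{"xyz":[[0.084,-0.016,0],[0.084,-0.016,0],[0.084,-0.016,0],[0.084,-0.015,0],[0,0,0.05],[0,0,0]],"roll":[0,0,0,0,0,0],"grip":[0,0,0,0,0,0]}'
python3 - <<'E'
from h import *
s=manip.sense();m=wcam(s);p,d=manip.read_camera("wrist")
print(jig(s['tcp_pos']),s['tcp_pos'],s['t'])
cv2.imwrite("pics/w1.png",p[:,:,::-1]);np.savez("w1.npz",p=p,d=d,R=m['R'],t=m['t'])
E
```

```text
t: 3.02
tcp_pos: [495.0, -231.5, 218.5]
tcp_rot: [2.294, -2.143, -0.008]
wrist_force: [-1.9, 0.1, -0.3]
width: 42.5
grip_force: 0.0
[[-180.28844184    9.69766042]] [ 494.95866444 -231.53756968  218.52541207] 3.0167
```

View pics/w1.png

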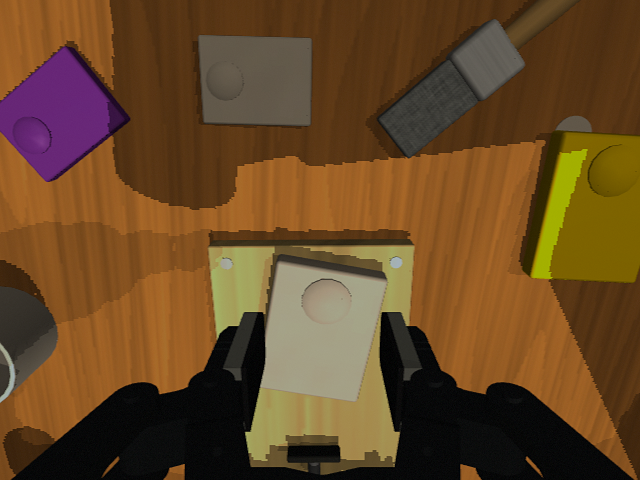

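The wrist view shows the tile's near edge from (280,262) to (387,280), with its relief at (326,300). The board end is at row 243 and the pad is at (313,452). The landing spot behind the tile is clear.

```bash
python3 - <<'E'
from h import *
f=np.load("w1.npz");m=dict(manip.camera_model("wrist"));m['R']=f['R'];m['t']=f['t']
p=f['p'];g=p.astype(int).sum(2)
print([ (c,int(np.argmax(g[425:470,c]<120)+425)) for c in range(285,345,8)], [d for d in f['d'][445:458:4,314]])
for n,uv,z in(("bd",(210,241),18),("bd",(412,241),18),("bd far",(250,466),18),("bd far",(396,466),18),("pad",(288,444),36.5),("pad",(339,444),36.5),("t",(277,265),38),("t",(386,281),38),("t",(263,388),38),("t",(357,401),38),("brush",(378,120),10),("brush",(408,157),10)):
  w=ray(uv,z,m);print(n,w.round(1),jig(w).round(1))
E
```

```text
[(285, 467), (293, 446), (301, 445), (309, 445), (317, 445), (325, 445), (333, 445), (341, 425)] [np.float32(416.08316), np.float32(405.76727), np.float32(401.92468), np.float32(397.97473)]
bd [[ 581.8 -197.8   18. ]] [[-152.9  -79.4]]
bd [[ 418.  -208.7   18. ]] [[-152.    84.8]]
bd far [[546.1  34.1  18. ]] [[ 81.  -60.3]]
bd far [[402.1  25.1  18. ]] [[82.4 83.9]]
pad [[509.3 -13.1  36.5]] [[ 36.5 -20.3]]
pad [[462.8 -16.   36.5]] [[37.  26.3]]
t [[ 525.3 -188.5   38. ]] [[-139.5  -23.6]]
t [[ 439.  -180.6   38. ]] [[-125.5   61.9]]
t [[533.4 -73.7  38. ]] [[-25.7 -39.9]]
t [[451.1 -65.4  38. ]] [[-11.5  41.6]]
brush [[ 455.  -300.8   10. ]] [[-246.5   54.5]]
brush [[ 428.5 -274.7   10. ]] [[-218.6   79.1]]
```

```bash
python3 -m creep '{"xyz":[[0,0,0.077],[0,0,0.077],[0,0,0.077],[0,0,0.077],[0,0,0.077],[0,0,0.077],[0,0,0],[0,0,0]],"roll":[0,0,0,0,0,0,0,0],"grip":[0,0,0,0,0,0,0,0]}'
python3 - <<'E'
from h import *
s=manip.sense();print(jig(s['tcp_pos']),s['tcp_pos'],s['wrist_force'])
E
```

```text
t: 3.73
tcp_pos: [496.3, -229.6, 37.4]
tcp_rot: [2.3, -2.137, -0.004]
wrist_force: [0.8, 0.0, 0.2]
width: 42.7
grip_force: 0.0
[[-178.49003529    8.25225688]] [ 496.27149915 -229.64022349   37.41446885] [0.78751192 0.03497837 0.21349888]
```

```bash
python3 -m creep '{"xyz":[[0,0,0.0125],[-0.0125,0,0],[-0.0125,0,0],[-0.0125,0,0],[-0.0125,0,0],[-0.0125,0,0],[-0.01,0,0],[-0.01,0,0],[-0.01,0,0],[-0.01,0,0]],"roll":[0,0,0,0,0,0,0,0,0,0],"grip":[0,0,0,0,0,0,0,0,0,0]}'
python3 -m creep '{"xyz":[[-0.01,0,0],[-0.01,0,0],[-0.01,0,0],[-0.01,0,0],[-0.01,0,0],[-0.01,0,0],[-0.01,0,0],[0,0,0]],"roll":[0,0,0,0,0,0,0,0],"grip":[0,0,0,0,0,0,0,0]}'
python3 - <<'E'
from h import *
s=manip.sense();m=wcam(s);p,d=manip.read_camera("wrist");p2,_=manip.read_camera("top")
print(jig(s['tcp_pos']),s['tcp_pos'],s['wrist_force'])
cv2.imwrite("pics/w2.png",np.vstack([cv2.resize(p,(400,300)),cv2.resize(p2[210:310,240:390],(400,267),interpolation=cv2.INTER_CUBIC)])[:,:,::-1]);np.savez("w2.npz",p=p,p2=p2,d=d,R=m['R'],t=m['t'])
E
```

```text
t: 4.57
tcp_pos: [494.4, -189.4, 32.8]
tcp_rot: [-2.299, 2.14, -0.001]
wrist_force: [1.3, -2.9, 2.1]
width: 42.8
grip_force: 1.5
t: 5.23
tcp_pos: [491.1, -160.9, 32.2]
tcp_rot: [2.299, -2.14, -0.002]
wrist_force: [0.4, -0.6, 0.2]
width: 42.9
grip_force: 0.0
[[-109.52894696    8.45384649]] [ 491.12943506 -160.87081518   32.21521226] [ 0.42166726 -0.6065471   0.19200728]
```

View pics/w2.png

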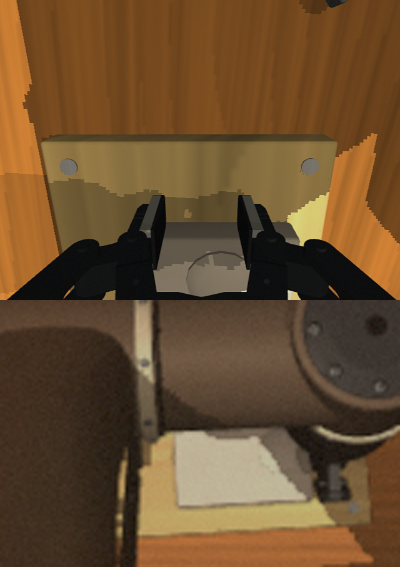

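The tile is now nearly square. In the wrist half of the picture the near edge is at about row 230, ending at (297,238), with the relief at (218,275). It sits a bit to +y of the fingers.

```bash
python3 - <<'E'
from h import *
f=np.load("w2.npz");m=dict(manip.camera_model("wrist"));m['R']=f['R'];m['t']=f['t']
for n,uv,z in(("near R",(475,382),38),("near mid",(310,358),38),("near mid2",(380,358),38),("relief",(349,440),46)):
  w=ray(uv,z,m);print(n,jig(w).round(1))
g=cv2.cvtColor(f['p'],cv2.COLOR_RGB2GRAY).astype(int)
for c in(270,290,310,330,350,370,450,460,470):print(c,g[340:390:3,c])
q=lambda x,y:np.array([[x,y]])*.375+[240,210]-.2
for x,y in((175,132),(179,205),(312,200)):print(jig(ray(q(x,y),38,top)).round(1))
E
```

```text
near R [[-98.3  62.3]]
near mid [[-107.9    5.2]]
near mid2 [[-107.9   28.9]]
relief [[-80.7  18.5]]
270 [85 85 85 85 84 66 58 60 60 60 62 62 62 64 77 87 89]
290 [86 87 86 88 86 64 57 59 60 60 63 63 65 64 77 88 89]
310 [77 76 76 77 77 60 58 59 59 61 61 63 63 64 77 88 89]
330 [76 76 76 75 75 61 58 59 61 62 62 63 64 65 78 88 89]
350 [80 79 79 79 79 64 59 60 62 62 62 63 63 66 79 89 88]
370 [80 79 79 81 80 64 59 60 61 61 62 64 64 66 79 90 89]
450 [111 111 113 112 110  79  64  66  66  68  67  70  12  12  13  14  16]
460 [114 111 160 104 199 186  63  66  65  69  67  69  70  75  97 114  30]
470 [205 202 202 201 201 201 202 202 206 133  66  70  69  74  96 115 117]
[[19.2 -2.7]]
[[18.8 61.9]]
[[-97.6  64. ]]
```

```bash
python3 -m creep '{"xyz":[[0.015,0,0],[0,0.0225,0],[-0.0075,0,0],[-0.0075,0,0],[-0.01,-0.005,0],[-0.01,-0.005,0],[-0.01,-0.005,0],[-0.01,-0.005,0],[-0.01,-0.005,0],[0,0,0]],"roll":[0,0,0,0,0,0,0,0,0,0],"grip":[0,0,0,0,0,0,0,0,0,0]}'
python3 - <<'E'
from h import *
s=manip.sense();m=wcam(s);p,d=manip.read_camera("wrist")
print(jig(s['tcp_pos']),s['tcp_pos'],s['wrist_force'])
g=cv2.cvtColor(p,cv2.COLOR_RGB2GRAY).astype(int)
for c in(290,310,350,370):print(c,g[340:392:3,c])
hsv=cv2.cvtColor(p,cv2.COLOR_RGB2HSV)
for r in(374,378,382):print(r,list(zip(range(420,520,5),hsv[r,420:520:5,1])))
np.savez("w3.npz",p=p,R=m['R'],t=m['t'])
E
```

```text
t: 6.17
tcp_pos: [492.2, -140.8, 32.6]
tcp_rot: [-2.3, 2.139, -0.001]
wrist_force: [0.9, -0.8, -0.6]
width: 42.8
grip_force: 0.0
[[-89.56994231   5.93436134]] [ 492.21240231 -140.78258844   32.58169464] [ 0.90779607 -0.76353795 -0.56182279]
290 [79 78 78 78 79 79 50 55 56 56 56 58 58 58 61 75 82 83]
310 [73 74 72 73 73 73 52 55 56 56 58 58 59 59 62 76 82 83]
350 [79 78 79 78 79 80 55 57 56 58 58 58 58 58 69 80 82 84]
370 [72 73 72 73 72 75 55 56 56 60 60 59 59 59 72 85 84 86]
374 [(420, np.uint8(39)), (425, np.uint8(51)), (430, np.uint8(85)), (435, np.uint8(59)), (440, np.uint8(51)), (445, np.uint8(106)), (450, np.uint8(47)), (455, np.uint8(124)), (460, np.uint8(124)), (465, np.uint8(124)), (470, np.uint8(120)), (475, np.uint8(116)), (480, np.uint8(116)), (485, np.uint8(119)), (490, np.uint8(121)), (495, np.uint8(121)), (500, np.uint8(123)), (505, np.uint8(123)), (510, np.uint8(123)), (515, np.uint8(125))]
378 [(420, np.uint8(43)), (425, np.uint8(21)), (430, np.uint8(39)), (435, np.uint8(17)), (440, np.uint8(43)), (445, np.uint8(20)), (450, np.uint8(64)), (455, np.uint8(125)), (460, np.uint8(125)), (465, np.uint8(124)), (470, np.uint8(120)), (475, np.uint8(113)), (480, np.uint8(115)), (485, np.uint8(119)), (490, np.uint8(119)), (495, np.uint8(122)), (500, np.uint8(123)), (505, np.uint8(124)), (510, np.uint8(124)), (515, np.uint8(125))]
382 [(420, np.uint8(36)), (425, np.uint8(39)), (430, np.uint8(26)), (435, np.uint8(0)), (440, np.uint8(21)), (445, np.uint8(36)), (450, np.uint8(36)), (455, np.uint8(128)), (460, np.uint8(124)), (465, np.uint8(123)), (470, np.uint8(121)), (475, np.uint8(117)), (480, np.uint8(117)), (485, np.uint8(119)), (490, np.uint8(122)), (495, np.uint8(122)), (500, np.uint8(112)), (505, np.uint8(115)), (510, np.uint8(124)), (515, np.uint8(130))]
```

```bash
cat > s.py <<'E'
from h import *
s=manip.sense();print(jig(s['tcp_pos']).round(2),'Fx',(s['wrist_force'][:2]@ex).round(2),s['wrist_force'].round(2),s['t'])
E
python3 -m creep '{"xyz":[[-0.005,0,0],[-0.005,0,0],[-0.0025,0,0],[0,0,0]],"roll":[0,0,0,0],"grip":[0,0,0,0]}';python3 s.py
python3 -m creep '{"xyz":[[-0.0025,0,0],[-0.0025,0,0],[0,0,0]],"roll":[0,0,0],"grip":[0,0,0]}';python3 s.py
python3 -m creep '{"xyz":[[-0.0025,0,0],[-0.0025,0,0],[0,0,0]],"roll":[0,0,0],"grip":[0,0,0]}';python3 s.py
```

```text
t: 6.55
tcp_pos: [491.0, -136.6, 32.5]
tcp_rot: [2.3, -2.14, -0.0]
wrist_force: [0.0, 0.2, -0.3]
width: 42.7
grip_force: 0.3
[[-85.28   6.87]] Fx 0.24 [ 0.02  0.25 -0.3 ] 6.55
t: 6.8
tcp_pos: [490.8, -134.6, 32.5]
tcp_rot: [2.3, -2.14, -0.0]
wrist_force: [-1.1, -2.3, 1.0]
width: 42.7
grip_force: 0.8
[[-83.35   6.86]] Fx -2.22 [-1.06 -2.3   1.02] 6.8
t: 7.05
tcp_pos: [490.9, -132.5, 32.5]
tcp_rot: [-2.299, 2.14, -0.0]
wrist_force: [-0.7, -1.9, 1.2]
width: 42.7
grip_force: 0.7
[[-81.25   6.65]] Fx -1.82 [-0.71 -1.87  1.17] 7.05
```

```bash
for k in 1; do
python3 -m creep '{"xyz":[[-0.0025,0,0],[-0.0025,0,0],[0,0,0]],"roll":[0,0,0],"grip":[0,0,0]}' >/dev/null;python3 s.py
python3 -m creep '{"xyz":[[-0.0025,0,0],[0,0,0],[0,0,0]],"roll":[0,0,0],"grip":[0,0,0]}'>/dev/null;python3 s.py;done
```

```text
[[-79.27   6.63]] Fx -2.38 [ 0.83 -2.32 -0.17] 7.3
[[-78.36   6.68]] Fx -2.77 [ 0.26 -2.76  0.09] 7.55
```

```bash

python3 -m creep '{"xyz":[[-0.0025,0,0],[0,0,0],[0,0,0]],"roll":[0,0,0],"grip":[0,0,0]}'>/dev/null;python3 s.py
python3 -m creep '{"xyz":[[-0.0025,0,0],[0,0,0],[0,0,0]],"roll":[0,0,0],"grip":[0,0,0]}'>/dev/null;python3 s.py
```

```text
[[-77.45   6.75]] Fx -4.69 [ 0.09 -4.7  -1.  ] 7.8
[[-76.52   6.77]] Fx -5.88 [ 1.05 -5.82  0.25] 8.05
```

```bash

python3 -m creep '{"xyz":[[-0.0025,0,0],[0,0,0],[0,0,0]],"roll":[0,0,0],"grip":[0,0,0]}'>/dev/null;python3 s.py
python3 -m creep '{"xyz":[[-0.0025,0,0],[0,0,0],[0,0,0],[0,0,0],[0,0,0],[0,0,0]],"roll":[0,0,0,0,0,0],"grip":[0,0,0,0,0,0]}'>/dev/null;python3 s.py
```

```text
[[-75.63   6.8 ]] Fx -7.03 [ 1.23 -6.96  0.3 ] 8.3
[[-74.8    6.84]] Fx -7.65 [ 1.2  -7.58 -1.14] 8.8
```

```bash

python3 -m creep '{"xyz":[[0.0025,0,0],[0.0025,0,0],[0.0025,0,0],[0.0025,0,0],[0.0025,0,0],[0.005,0,0],[0.01,0,0],[0.02,0,0],[0.04,0,0],[0.0,0,-0.05]],"roll":[0,0,0,0,0,0,0,0,0,0],"grip":[0,0,0,0,0,0,0,0,0,0]}'
python3 -m creep '{"xyz":[[0,0,-0.09],[0,0,-0.09],[0,0,-0.09],[0,0,-0.09],[0,0,-0.09],[0,0,-0.03],[0,0,0],[0,0,0]],"roll":[0,0,0,0,0,0,0,0],"grip":[1,1,1,1,1,1,1,1]}' 20
python3 - <<'E'
from h import *
s=manip.sense();m=wcam(s);p,d=manip.read_camera("wrist")
print(jig(s['tcp_pos']),s['tcp_pos'],s['wrist_force'],s['width'])
cv2.imwrite("pics/w4.png",p[:,:,::-1]);np.savez("w4.npz",p=p,d=d,R=m['R'],t=m['t'])
E
```

```text
t: 9.63
tcp_pos: [490.7, -162.2, 49.7]
tcp_rot: [2.296, -2.139, -0.007]
wrist_force: [0.4, 0.2, -0.3]
width: 42.9
grip_force: 0.0
t: 10.3
tcp_pos: [492.9, -160.9, 245.2]
tcp_rot: [-2.298, 2.14, -0.002]
wrist_force: [0.3, 0.5, -1.5]
width: -0.4
grip_force: 0.0
[[-109.67887725    6.69696123]] [ 492.89254732 -160.89448108  245.18202541] [ 0.28921115  0.53597296 -1.52223246] -0.3546022190099031
```

View pics/w4.png

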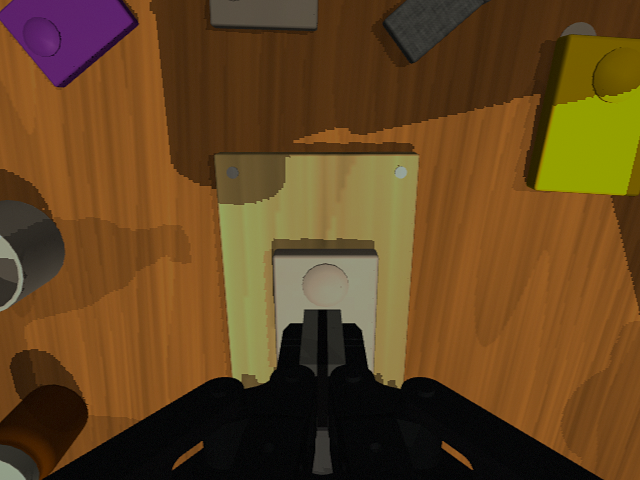

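The tile lies square, with its near edge level at rows 250–256 and columns 274–377. The jaws are shut above it and the mug and jar are untouched. Next I move over behind the flap.

```bash

python3 -m creep '{"xyz":[[-0.096,-0.003,0],[-0.096,-0.003,0],[-0.096,-0.003,0],[-0.096,-0.003,0],[-0.096,-0.003,0],[-0.096,0,0],[-0.096,0,0],[0,0,0],[0,0,0]],"roll":[0,0,0,0,0,0,0,0,0],"grip":[1,1,1,1,1,1,1,1,1]}'>/dev/null; python3 s.py
python3 - <<'E'
from h import *
f=np.load("w4.npz");m=dict(manip.camera_model("wrist"));m['R']=f['R'];m['t']=f['t']
print(jig(ray([(274,257),(377,257)],38,m)).round(1))
s=manip.sense();m=wcam(s);p,d=manip.read_camera("wrist")
u,v=np.meshgrid(np.arange(640),np.arange(480))
P=np.stack([(u-m['cx'])/m['fx']*d,(v-m['cy'])/m['fy']*d,d],-1)-m['t'];P=P@m['R']
k=(P[...,2]>100)&(P[...,2]<160)&(d>0);j=jig(P[k]);ok=(j[:,0]>85)&(j[:,0]<145)&(abs(j[:,1])<50);j=j[ok];z=P[k][ok][:,2]
print(len(j)); 
if len(j):print(j.min(0),j.max(0),np.percentile(z,[2,50,98]))
cv2.imwrite("pics/w5.png",p[:,:,::-1])
E
```

```text
[[160.95   1.49]] Fx -1.07 [ 0.45 -1.04  0.19] 11.1
[[-65.8 -33.1]
 [-65.9  53.4]]
5387
[103.63447295 -29.13955915] [128.30289909  34.84907739] [118.44925896 125.93630221 142.64768958]
```

View pics/w5.png

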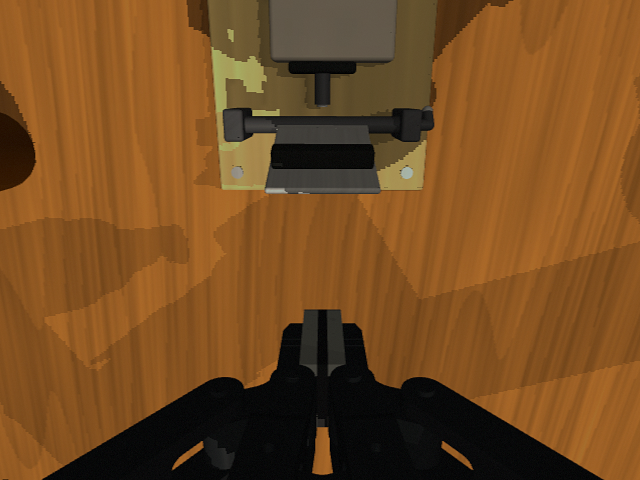

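The view shows the tile pressed on the pad at (322,66). The flap is open with its foot at (323,156) and its lip at about row 190, columns 265–380. The tool stands clear behind it.

```bash

python3 -m creep '{"xyz":[[0,0.001,0.08],[0,0.001,0.08],[0,0.001,0.08],[0,0,0.08],[0,0,0],[0,0,0]],"roll":[0,0,0,0,0,0],"grip":[1,1,1,1,1,1]}';python3 s.py
python3 -m creep '{"xyz":[[0.005,0,0],[0.005,0,0],[0.005,0,0],[0.005,0,0],[0.005,0,0],[0.005,0,0],[0.005,0,0],[0.005,0,0],[0.005,0,0],[0,0,0]],"roll":[0,0,0,0,0,0,0,0,0,0],"grip":[1,1,1,1,1,1,1,1,1,1]}';python3 s.py
```

```text
t: 11.65
tcp_pos: [477.4, 105.9, 115.4]
tcp_rot: [2.294, -2.139, -0.001]
wrist_force: [0.3, 0.4, 0.9]
width: 0.0
grip_force: 0.0
[[157.55   3.  ]] Fx 0.36 [0.26 0.38 0.94] 11.65
t: 12.48
tcp_pos: [479.5, 89.6, 116.5]
tcp_rot: [2.299, -2.14, -0.0]
wrist_force: [-0.8, -0.6, 0.0]
width: -0.1
grip_force: 0.0
[[141.13   2.06]] Fx -0.52 [-0.78 -0.58  0.03] 12.4833
```

```bash

python3 -m creep '{"xyz":[[0.005,0,0],[0.004,0,0],[0.004,0,0],[0.004,0,0],[0.004,0,0]],"roll":[0,0,0,0,0],"grip":[1,1,1,1,1]}'>/dev/null;python3 s.py
python3 -m creep '{"xyz":[[0.004,0,0],[0.004,0,0],[0.004,0,0],[0.004,0,0],[0.004,0,0]],"roll":[0,0,0,0,0],"grip":[1,1,1,1,1]}'>/dev/null;python3 s.py
```

```text
[[133.72   1.3 ]] Fx 4.23 [-1.59  4.13  4.2 ] 12.9
[[125.38   1.15]] Fx 5.22 [-2.95  5.02  9.66] 13.3167
```

Upward force is growing, so the rising lip seems to catch on a finger step. I'll lift the tool before going on.

```bash

python3 -m creep '{"xyz":[[0,0,-0.0125],[0,0,-0.0125],[0,0,0]],"roll":[0,0,0],"grip":[1,1,1]}'>/dev/null;python3 s.py
python3 -m creep '{"xyz":[[0.004,0,0],[0.004,0,0],[0,0,0]],"roll":[0,0,0],"grip":[1,1,1]}'>/dev/null;python3 s.py
```

```text
[[124.9    2.19]] Fx 2.97 [-1.85  2.85  2.42] 13.5667
[[121.67   1.79]] Fx 3.63 [-0.55  3.6   3.28] 13.8167
```

```bash

python3 -m creep '{"xyz":[[0.004,0,-0.001],[0.004,0,-0.001],[0.004,0,-0.001],[0.004,0,-0.001]],"roll":[0,0,0,0],"grip":[1,1,1,1]}'>/dev/null;python3 s.py
python3 -m creep '{"xyz":[[0.004,0,-0.001],[0.004,0,-0.001],[0.004,0,0],[0.004,0,0]],"roll":[0,0,0,0],"grip":[1,1,1,1]}'>/dev/null;python3 s.py
python3 -m creep '{"xyz":[[0.004,0,0],[0.004,0,0],[0.004,0,0],[0.004,0,0]],"roll":[0,0,0,0],"grip":[1,1,1,1]}'>/dev/null;python3 s.py
```

```text
[[115.19   1.99]] Fx 2.49 [ 0.68  2.54 -1.92] 14.15
[[108.71   2.23]] Fx 3.03 [0.23 3.05 0.1 ] 14.4833
[[102.47   2.18]] Fx 2.7 [-0.37  2.68 -1.73] 14.8167
```

```bash

python3 -m creep '{"xyz":[[0.004,0,0],[0.004,0,0],[0.004,0,0],[0.004,0,0],[0.004,0,0],[0.004,0,0],[0.004,0,0],[0.004,0,0]],"roll":[0,0,0,0,0,0,0,0],"grip":[1,1,1,1,1,1,1,1]}'>/dev/null;python3 s.py
python3 -m creep '{"xyz":[[0.004,0,0],[0.004,0,0],[0.004,0,0],[0.004,0,0],[0.004,0,0],[0.004,0,0]],"roll":[0,0,0,0,0,0],"grip":[1,1,1,1,1,1]}'>/dev/null;python3 s.py
```

```text
[[89.61  1.88]] Fx 2.8 [-0.01  2.81 -0.12] 15.4833
[[79.94  2.01]] Fx 1.38 [ 0.41  1.41 -0.55] 15.9833
```

```bash

python3 -m creep '{"xyz":[[0.004,0,0],[0.004,0,0],[0.004,0,0],[0.004,0,0],[0.004,0,0],[0.004,0,0],[0,0,0]],"roll":[0,0,0,0,0,0,0],"grip":[1,1,1,1,1,1,1]}'>/dev/null;python3 s.py
python3 -m creep '{"xyz":[[0.004,0,0],[0.004,0,0],[0.004,0,0],[0,0,0],[0,0,0],[0,0,0],[0,0,0],[0,0,0],[0,0,0]],"roll":[0,0,0,0,0,0,0,0,0],"grip":[1,1,1,1,1,1,1,1,1]}'>/dev/null;python3 s.py
```

```text
[[70.31  2.03]] Fx -1.17 [-0.54 -1.22 -0.18] 16.5667
[[65.88  1.97]] Fx -0.37 [ 0.03 -0.37  0.02] 17.3167
```

Past the snap point and off load. I'll rise, go back clear of the jig and look.

```bash

python3 -m creep '{"xyz":[[0,0,-0.06],[0,0,-0.08],[0,0,-0.08],[-0.08,0,-0.08],[-0.09,0,0],[-0.09,0,0],[-0.05,0,0],[0,0,0],[0,0,0],[0,0,0]],"roll":[0,0,0,0,0,0,0,0,0,0],"grip":[1,1,1,1,1,1,1,1,1,1]}'
python3 s.py
python3 - <<'E'
from h import *
s=manip.sense();m=wcam(s);p,d=manip.read_camera("wrist");p2,_=manip.read_camera("scene")
cv2.imwrite("pics/f.png",np.hstack([cv2.resize(p,(400,300)),cv2.resize(p2[200:350,240:440],(400,300),interpolation=cv2.INTER_CUBIC)])[:,:,::-1]);np.savez("w6.npz",p=p,d=d,R=m['R'],t=m['t'])
u,v=np.meshgrid(np.arange(640),np.arange(480))
P=np.stack([(u-m['cx'])/m['fx']*d,(v-m['cy'])/m['fy']*d,d],-1)-m['t'];P=P@m['R'];J=jig(P.reshape(-1,3)).reshape(480,640,2)
for x in(0,10,20,40,60,80):
  k=(d>0)&(abs(J[...,0]-x-2)<3)&(abs(J[...,1]-2)<25);print(x,k.sum(),np.median(P[k][:,2]) if k.any() else None)
E
```

```text
t: 18.15
tcp_pos: [476.1, 135.5, 246.2]
tcp_rot: [2.3, -2.139, -0.0]
wrist_force: [-0.2, -0.0, -0.4]
width: 0.2
grip_force: 0.0
[[187.17   2.18]] Fx -0.01 [-0.18 -0.03 -0.44] 18.15
0 0 None
10 0 None
20 0 None
40 329 54.01017733762101
60 697 54.15626790183254
80 651 54.12968766226636
```

View pics/f.png

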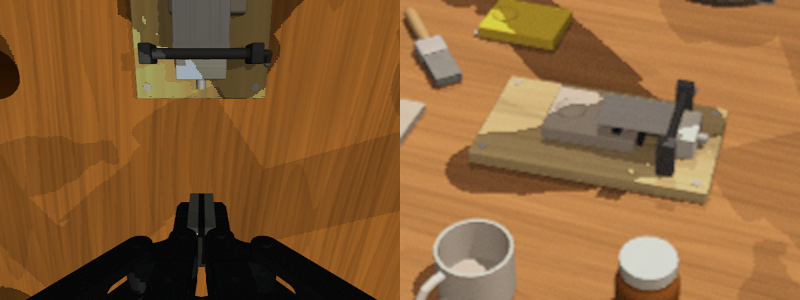

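The flap lies level at z 54 (scene half, about (640,115)), clamped on the tile, which is square. The mug, jar and brush are in place and the robot is clear.

```bash
python3 -c "
from plant import manip
print(manip.hand_in())"
```

```text
the job is handed in; nothing more can be done
None
```

I pushed the tile square against the buffer with an estimated 5–6 N on the spring, then snapped the flap down level onto it. The mug, jar and brush were not touched. While I tipped the flap, its lip seemed to catch on a finger and the force reading reached about 11 N (limit 15 N); forces were only read between moves, so a higher peak is possible. I handed the job in after about 18 s with the robot clear; no verdict was returned.

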